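# Thread the clip onto a bent drone skid tube and slide it home

## Task

Take the red clip with the yellow fin from the rubber mat, thread it onto the free end of the bent skid tube and slide it along the tube, around both bends, until it sits against the brass stop; let go of it there, fin up. The tube is delicate: feel your way and never force the clip or press hard on the tube, and leave the other things on the bench as they are.

Things in the scene. Friction and masses are not known exactly. Their poses are not given: they have to be found in the camera images.
- collar: the clip, 50 to 90 g: red ring, red foot 18 x 30 x 14 mm (x, y, z) below, yellow upright fin on top. Origin: centre of the foot's underside; z up, x along the bore (either way round alike). It stands on its foot on the 3 mm rubber mat, in one of three places beside the motor and the camera block. On the tube it hangs by itself fin up, its bore's axis 2.5 mm below the tube's
- collar_bore (a point): centre of the ring's bore, 24 mm above the clip's underside; axes as the clip's. Ring: 18 mm long along x, 24 mm outside and 13 mm bore diameter
- collar_fin (a point): point to pinch on the fin, 58 mm above the clip's underside; axes as the clip's. The fin is 18 mm long along x and 10 mm thick along y, from 34 to 74 mm above the underside: pinch it across y
- tube: stiff pale metal bent tube on a fixture fixed to the bench. Origin on the bench below the stop's face; x along the tube from free end to stop, z up. The tube is 8 mm thick, level, its axis 100 mm above the bench, carried only behind the stop by a 30 x 30 mm post, 111 mm high, on a base plate 110 x 90 x 12 mm
- tube_entry (a point): rounded tip of the tube's free end, on its axis, at (-299, 50) mm in the tube's frame; axes as the tube's. The first leg runs straight along x from here
- tube_bends (a point): where the tube's first corner would be on an average tube, (-145, 50) mm in the tube's frame; axes as the tube's. There it bends 60 degrees right (to -y) and, 50 mm over, 60 degrees back left; centre-line radius 30 mm. The legs' straight lines cross at x = -145 + s and -116 + s mm, s from -40 to 40, differing from tube to tube: NOT measured, see or feel it
- stop_face (a point): centre of the face of the brass stop, a flange of 22 mm diameter, on the axis of the last leg, which runs straight along x at y = 0 of the tube's frame; axes as the tube's. The clip is home when its ring touches this face: bore centre 9 mm before it
- motor: bystander: small dark brushless motor, 28 mm across, standing on the mat; origin under its centre
- camera_pod: bystander: black 30 x 34 x 30 mm camera block with a lens, on the mat; origin under its centre
- battery: bystander: blue and yellow battery pack, 105 x 36 x 30 mm, lying flat; origin under its centre
- tape: bystander: white ring-shaped reel of 72 mm diameter, 22 mm high, lying flat; origin under its centre
- driver_a: bystander: screwdriver with yellow handle, lying
- driver_b: bystander: screwdriver with black handle, lying
- foam_grip: bystander: black and red banded skid grip, 150 mm long, 24 mm thick, lying
Mind the look-alikes: they are no part of the job. Several things have the shape of the collar; the one meant has the colours described above.

How it is judged (in metres and radians):
On the way, in this order (a step that is already met when the one before it is completed fails the run):
1. the clip is threaded on the first leg of the tube (x of collar_bore in the frame of tube_entry between 0.005 and 0.14 m and y of collar_bore in the frame of tube_entry between -0.006 and 0.006 m and z of collar_bore in the frame of tube_entry between -0.006 and 0.006 m), for 0.1 s.
2. the clip is round both bends, on the last leg (x of collar_bore in the frame of stop_face between -0.05 and 0 m and y of collar_bore in the frame of stop_face between -0.006 and 0.006 m and z of collar_bore in the frame of stop_face between -0.007 and 0.007 m), for 0.1 s.
At the end, for the whole second after the job is handed in: the clip hangs on the tube's last leg, fin up within 20 degrees, its ring within 3 mm of the brass stop's face, released and at rest (x of collar_bore in the frame of stop_face between -0.012 and 0 m and y of collar_bore in the frame of stop_face between -0.006 and 0.006 m and z of collar_bore in the frame of stop_face between -0.007 and 0.007 m and angle between collar's own z axis and vertical below 0.35 rad and linear speed of collar below 0.02 m/s); the robot touches nothing.
It fails at once if the clip is forced: it presses on the tube, its stop or its fixture with more than 15 N (contact force between collar and tube above 15 N).
It fails at once if the robot itself presses on the tube or its fixture with more than 15 N (contact force between any of the arm, the fingers and tube above 15 N).
It fails at once if another thing on the bench is moved more than 20 mm (distance of any of motor, camera_pod, battery, tape, driver_a, driver_b, foam_grip from where it was at the start of the episode above 0.02 m).
It also fails if it takes over 72 s, if anything falls off the work surface, if the arm or the gripper's body presses on something with over 40 N, if the wrist force passes 120 N, or if a joint passes its speed limit or range.

## Robot

A 6-joint arm with a two-finger parallel gripper is mounted at the origin on the work surface. World frame = base frame: x ahead of the robot, y to its left, z up, the work surface at z = 0. Lengths are in m, angles in degrees, forces in N, time in s.
With the tool pointing down it reaches from about 0.3 to 0.75 m from the base axis. Payload 8.5 kg.
Tool frame: the origin (TCP) lies at the very end of the fingers, on their centre line; the grasp point (between the pads) lies 19 mm behind it; z points along the fingers, y is the line along which they close (so a half turn about z gives the same grasp; the last joint's range is limited). The gripper opens to 88 mm and grips with 3 to 60 N. Pads are 18 mm wide; open, the fingers measure 123 mm over their backs; the gripper's body (75 mm by 187 mm) begins 45 mm behind the grasp point.
Start: joints at [-76.163, 21.807, 74.336, -0, 83.858, -12.336], TCP at [0.243, -0.494, 0.239] pointing down, gripper open.
Joint ranges: [-178.18, 178.18], [-50.72, 133.34], [12.68, 142.11], [-81.47, 261.47], [9.98, 163.14], [-165.26, 165.26]. Speed limits (degrees/s): [136.94, 136.94, 180, 180, 180, 180].

## Interface

Orientations are given as [roll, pitch, yaw] about the fixed x, y, z axes, in that order (R = Rz(yaw) Ry(pitch) Rx(roll)).
In Python, from rig import arm, cams, workorder gives the robot as it stands.
- The arm moves only by the shell command python3 -m crank 'ROWS' [FORCE]. ROWS is JSON, a list of rows, each a list of 7 numbers: the shift along the world's x, y, z in mm, then the turn, a rotation vector about the world's x, y, z in rad, then the gripper command: -1 is shut, 1 is fully open, values between are in proportion. In form: [[dx, dy, dz, wx, wy, wz, fingers], ...]. A call has 1 to 10 rows; each row is the pose to reach, as a shift and turn from the pose commanded when the call began; what a row does not reach only later rows make up. A row lasts 1/8 s, in which the tool goes at most 62.5 mm and 10.7 degrees, less where a joint would pass 70% of its speed; a pose out of reach is approached as far as the arm can. A call with a gripper value outside its range is refused whole. The fingers move at their own pace and stop on an object; FORCE is the grip in N (left out, the last holds). Time passes only in rows, so rows that repeat a pose let the fingers close. It gives the time, the measured TCP pose, the force, the opening and the grip force at its end, in the units of the state.
- arm.state(): the state, without advancing time (a new reading comes with each control period).
- cams.grab_frame(name): name is "scene" or "side" or "wrist"; returns (picture, depth): 400x640x3 uint8, red, green, blue; 400x640 float32, m along the optical axis (not along the pixel's ray), 0 where there is no reading.
- cams.get_calibration(name): a dict with "camera_matrix" (3x3 intrinsics, pixels), "dist_coeffs" ([k1, k2, p1, p2, k3] as OpenCV has them; the pictures are not rectified), "view" (4x4, takes a point from world to camera coordinates). Camera axes: x right, y down, z forward; pixel columns grow to the right and rows downward; lengths in m; the calibration is good to about 2 mm. A picture is of the moment at which its call begins: read the wrist's pose just before it. get_calibration takes no time and is no camera call; for the wrist camera it gives the pose at the moment of the call.
- workorder.sign_off(): hands the job in; it is judged then, once.
Trained networks look in the newest picture that a camera, given by its name, has taken for a name from the list of things; names that differ only in an ending like _2 or _b are one class to them, and where a whole thing is asked for, a point or a joint stands for the part that bears it (a point fixed in the world has none). Each returns a list of dicts, best first, with "conf" (0 to 1); they miss things now and then, are a little off and sometimes report something else, mostly with a low value. They report only what shows in the picture. A call takes as long as a camera call. They do not tell look-alikes from the thing itself.
- cams.cut_out(camera, target): "region" (400x640 bool, what is visible of it) and "rect" ([centre column, centre row, width, height] in pixels, round what is visible of it).
The state is a dict: "clock": time; "joints": joint angles; "joint_vel": joint speeds; "tau": joint torques, N m; "position": TCP position; "orientation": TCP orientation; "wrist_force": force on the tool from outside, world axes, zero at the start; "moment": the same for the moment, N m; "grip_width": opening from 0.0 (shut) to 1.0 (fully open); "finger_force": force on a finger pad.
Only numpy, scipy, OpenCV 4.12 (cv2) and the standard library are available. Lean on these libraries where they do the work, as an engineer would, in place of code of your own. Each camera call takes 0.05 s, during which the arm holds its last target. There are 200 camera calls.

## Working session

There is one attempt and no reset: what is moved stays moved. The work goes in short steps, Python scripts to look and compute and a shell command to move; the robot and the scene stay as the last step left them, time stands still between calls to the robot, and variables do not carry over. Pictures are saved under pics/ and viewed, at most 11 in all, crops included, and the job is handed in when it is done.

```bash
ls; mkdir -p pics
python3 - <<'E'
from rig import arm,cams
import cv2
s=arm.state();print(s)
for n in("scene","side"):
    p,d=cams.grab_frame(n);cv2.imwrite(f"pics/{n}0.png",p[:,:,::-1]);c=cams.get_calibration(n);print(n,c)
E
```

```text
pics
{'clock': 0.0, 'joints': array([-7.61643080e+01,  2.18416711e+01,  7.43838041e+01,  8.28194578e-05,
        8.38571731e+01, -1.23370277e+01]), 'joint_vel': array([ 0.01927785, -0.05433985, -0.03914364,  0.09464326,  0.05633577,
        0.04709716]), 'tau': array([ 1.67543429e-03, -4.37916005e+01, -2.24553180e+01,  7.14328070e-02,
        3.52011330e-02, -1.19907327e-04]), 'position': array([ 0.24251452, -0.49334503,  0.23813697]), 'orientation': array([-1.79919278e+02, -1.77392149e-02,  2.61726983e+01]), 'wrist_force': array([-0.37972449,  0.63795725,  0.87950807]), 'moment': array([0.01110047, 0.03438209, 0.044668  ]), 'finger_force': 0.0, 'grip_width': 1.000028778000382}
scene {'camera_matrix': array([[363.26178992,   0.        , 313.044593  ],
       [  0.        , 363.26178992, 196.07385559],
       [  0.        ,   0.        ,   1.        ]]), 'dist_coeffs': array([-0.0088629,  0.       ,  0.       ,  0.       ,  0.       ]), 'view': array([[ 0.88348309,  0.46825699,  0.01389323, -0.5053643 ],
       [ 0.3967004 , -0.73204118, -0.5538452 , -0.20059575],
       [-0.24917147,  0.49482432, -0.83250374,  1.24373834],
       [ 0.        ,  0.        ,  0.        ,  1.        ]])}
side {'camera_matrix': array([[506.34164305,   0.        , 324.44115581],
       [  0.        , 506.34164305, 197.23324035],
       [  0.        ,   0.        ,   1.        ]]), 'dist_coeffs': array([0.05486447, 0.        , 0.        , 0.        , 0.        ]), 'view': array([[ 0.9903302 , -0.13784336,  0.01566211, -0.60083708],
       [-0.0606586 , -0.53177733, -0.84470906,  0.07836902],
       [ 0.12476629,  0.83559085, -0.53499654,  1.16883588],
       [ 0.        ,  0.        ,  0.        ,  1.        ]])}
```

View pics/scene0.png

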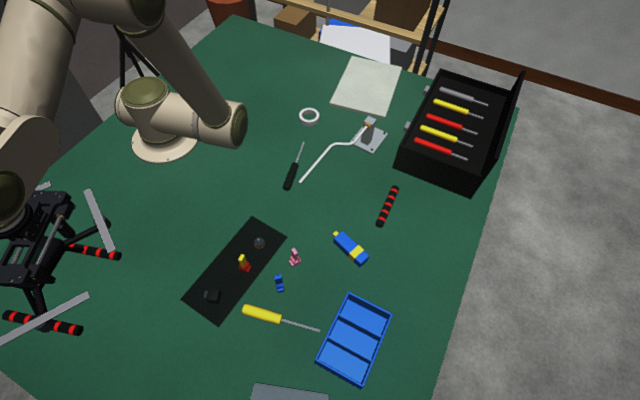

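View pics/side0.png

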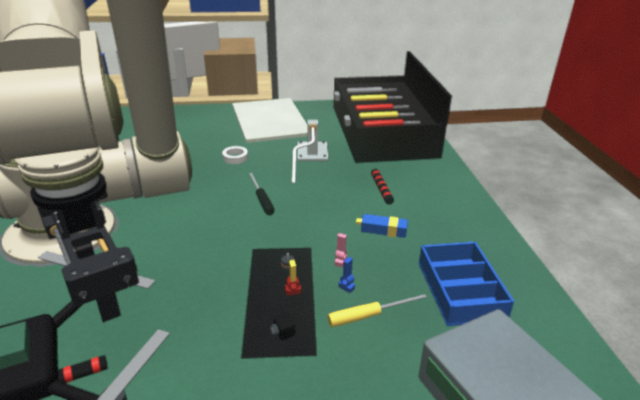

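The clip stands mid-mat at scene (243,263) / side (293,280), with pink and blue look-alikes to its right. The tube's free end is at scene (300,181) and its stop near (368,125).

```bash
cat > h.py <<'E'
from rig import arm,cams
import cv2,numpy as np
from scipy.optimize import least_squares
from scipy.spatial import cKDTree
def rays(n,uv,c=None):
    c=c or cams.get_calibration(n)
    xy=cv2.undistortPoints(np.float64(uv).reshape(-1,1,2),c["camera_matrix"],c["dist_coeffs"])[:,0]
    V=c["view"];R=V[:3,:3];o=-R.T@V[:3,3]
    return o,np.c_[xy,np.ones(len(xy))]@R
def cloud(n,m,d,c=None):
    v,u=np.where(m&(d>0));o,r=rays(n,np.c_[u,v],c)
    return o+r*d[v,u][:,None]
def plane(n,uv,z,c=None):
    o,r=rays(n,uv,c);return o+r*((z-o[2])/r[:,2])[:,None]
def proj(n,P,c=None):
    c=c or cams.get_calibration(n);V=c["view"]
    return cv2.projectPoints(np.float64(P),cv2.Rodrigues(V[:3,:3])[0],V[:3,3],c["camera_matrix"],c["dist_coeffs"])[0][:,0]
def path(s):
    "centre line in tube frame, from tip to stop, polyline (m)"
    A=np.array([-.299,.05]);B=np.array([-.145+s,.05]);C=np.array([-.116+s,0]);D=np.zeros(2)
    def fil(P,Q,S,r=.03):
        a=(P-Q)/np.linalg.norm(P-Q);b=(S-Q)/np.linalg.norm(S-Q)
        h=np.arccos(a@b)/2;t=r/np.tan(h);ctr=Q+(a+b)/np.linalg.norm(a+b)*r/np.sin(h)
        p,q=Q+a*t,Q+b*t
        w=np.array([p-ctr+(q-p)*k for k in np.linspace(0,1,15)]);return ctr+w/np.linalg.norm(w,axis=1)[:,None]*r
    pts=np.vstack([A,fil(A,B,C),fil(B,C,D),D])
    L=np.r_[0,np.cumsum(np.linalg.norm(np.diff(pts,axis=0),axis=1))]
    q=np.arange(0,L[-1],.0005);return np.c_[np.interp(q,L,pts[:,0]),np.interp(q,L,pts[:,1])],L[-1]
def toworld(p,P):
    c,s=np.cos(p[2]),np.sin(p[2]);return P@np.array([[c,s],[-s,c]])+p[:2]
E
python3 - <<'E'
from h import *
for n in("scene","side"):
    p,d=cams.grab_frame(n)
    for t in("tube","collar"):
        for r in cams.cut_out(n,t):
            m=r["region"];P=cloud(n,m,d);col=p[m].mean(0).astype(int)
            print(n,t,round(r["conf"],2),np.round(r["rect"]),m.sum(),col,np.round(np.median(P,0),3),np.round(P.min(0),3),np.round(P.max(0),3))
            if t=="tube" and r["conf"]>.5: np.save(f"tube_{n}.npy",m);np.save(f"tubed_{n}.npy",d)
E
```

```text
scene tube 0.81 [343. 149.  89.  64.] 904 [135 142 141] [0.616 0.291 0.026] [ 0.51  -0.004 -0.007] [0.664 0.435 0.112]
scene tube 0.4 [390. 206.  19.  44.] 355 [73 36 31] [0.775 0.094 0.02 ] [ 0.758  0.021 -0.004] [0.787 0.177 0.027]
scene collar 0.71 [247. 264.  11.  15.] 145 [108  62  24] [ 0.512 -0.273  0.036] [ 0.493 -0.279  0.005] [ 0.523 -0.26   0.077]
side tube 0.97 [310. 150.  37.  58.] 925 [163 172 167] [0.606 0.291 0.017] [ 0.532  0.006 -0.005] [0.667 0.545 0.113]
side collar 0.86 [342. 251.  13.  35.] 325 [154 107 121] [ 0.613 -0.193  0.035] [ 0.601 -0.269 -0.002] [ 0.642 -0.081  0.076]
side collar 0.7 [292. 276.  15.  38.] 344 [131  77  46] [ 0.505 -0.275  0.032] [ 0.491 -0.28   0.001] [ 0.52  -0.197  0.079]
side collar 0.59 [346. 274.  15.  36.] 371 [ 46  75 130] [ 0.613 -0.272  0.032] [ 0.599 -0.284 -0.001] [ 0.631 -0.184  0.077]
```

```bash
cat >> h.py <<'E'
def fit(pts,x0,full=True):
    def f(p):
        W=toworld(p,path(p[3])[0]);T=cKDTree(W)
        a=T.query(pts)[0];r=[a]
        if full: r.append(cKDTree(pts).query(W[::10])[0])
        return np.concatenate(r)/.002
    return least_squares(f,x0,loss="soft_l1",diff_step=1e-4,x_scale=[.01,.01,.05,.01])
E
python3 - <<'E'
from h import *
al=[]
for n in("scene","side"):
    m=np.load(f"tube_{n}.npy");d=np.load(f"tubed_{n}.npy")
    v,u=np.where(m&(d>0));P=cloud(n,m,d)
    k=(P[:,2]>.08);Q=plane(n,np.c_[u,v],.1)[k][:,:2]
    # drop post/stop: far end
    al.append(Q);print(n,k.sum(),Q.min(0).round(3),Q.max(0).round(3))
best=None
for nm,pts in(("scene",al[0]),("side",al[1]),("both",np.vstack(al))):
    b=None
    for yaw in np.radians([40,60,80,100]):
        for s in(-.03,0,.03):
            r=fit(pts,[.63,.29,yaw,s])
            if b is None or r.cost<b.cost:b=r
    print(nm,b.cost,b.x.round(4),np.degrees(b.x[2]),"tip",toworld(b.x,np.array([[-.299,.05]])).round(4))
np.save("tubefit.npy",b.x)
E
```

```text
scene 335 [ 0.53  -0.003] [0.634 0.328]
side 293 [0.532 0.013] [0.63  0.342]Traceback (most recent call last):
  File "<stdin>", line 14, in <module>
  File "h.py", line 37, in fit
    return least_squares(f,x0,loss="soft_l1",diff_step=1e-4,x_scale=[.01,.01,.05,.01])
    return func(*args, **kwargs)
    result = trf(vector_fun.fun, vector_fun.jac, x0, f0, J0, lb, ub, ftol, xtol,
                 gtol, max_nfev, x_scale, loss_function, tr_solver,
                 tr_options.copy(), verbose, callback=callback_wrapped)
    return trf_no_bounds(
        fun, jac, x0, f0, J0, ftol, xtol, gtol, max_nfev, x_scale,
        loss_function, tr_solver, tr_options, verbose, callback=callback)
    cost_new = loss_function(f_new, cost_only=True)
    loss(z, rho, cost_only=cost_only)
    ~~~~^^^^^^^^^^^^^^^^^^^^^^^^^^^^^
    rho[0] = 2 * (t**0.5 - 1)
    ~~~^^^
ValueError: could not broadcast input array from shape (462,) into shape (400,)
```

```bash
sed -i 's/q=np.arange(0,L\[-1\],.0005)/q=np.linspace(0,L[-1],700)/; s/diff_step=1e-4,/method="dogbox",diff_step=1e-3,/' h.py
cat > f.py <<'E'
from h import *
al=[]
for n in("scene","side"):
    m=np.load(f"tube_{n}.npy");d=np.load(f"tubed_{n}.npy")
    v,u=np.where(m&(d>0));P=cloud(n,m,d)
    k=(P[:,2]>.08);Q=plane(n,np.c_[u,v],.1)[k][:,:2];al.append(Q)
for nm,pts in(("scene",al[0]),("side",al[1]),("both",np.vstack(al))):
    b=None
    for yaw in np.radians([60,80,100]):
        for s in(-.03,.005,.03):
            r=fit(pts,[.63,.29,yaw,s])
            if b is None or r.cost<b.cost:b=r
    print(nm,b.cost,b.x.round(4),np.degrees(b.x[2]),"tip",toworld(b.x,np.array([[-.299,.05]])).round(4))
np.save("tubefit.npy",b.x)
E
python3 f.py
```

```text
scene 758.6684967118687 [ 0.6156  0.3138  1.4695 -0.0071] 84.19849026022254 tip [[0.5357 0.0214]]
side 641.3432441493084 [ 0.6142  0.3298  1.4769 -0.0206] 84.61813049548827 tip [[0.5364 0.0368]]
both 1476.3462146533361 [ 0.615   0.3198  1.4729 -0.0123] 84.39123064922684 tip [[0.536  0.0271]]
```

```bash
python3 -m crank '[[45,40,10,0,0,0,1],[90,80,15,0,0,0,1],[140,120,20,0,0,0,1],[180,160,20,0,0,0,1],[220,195,20,0,0,0,1],[240,200,20,0,0,0,1],[240,200,20,0,0,0,1]]'
python3 - <<'E'
from h import *
c=cams.get_calibration("wrist");V=c["view"];s=arm.state()
print(-V[:3,:3].T@V[:3,3],V[2,:3],V[0,:3],s["position"],s["orientation"],s["joints"].round(1),c["camera_matrix"][0,0])
p,d=cams.grab_frame("wrist");cv2.imwrite("pics/w0.png",p[:,:,::-1])
for r in cams.cut_out("wrist","collar"):
    m=r["region"];P=cloud("wrist",m,d,c);print(r["conf"],r["rect"],p[m].mean(0),np.median(P,0),P.min(0),P.max(0))
h=cv2.cvtColor(p,cv2.COLOR_RGB2HSV)
y=(h[...,0]>20)&(h[...,0]<35)&(h[...,1]>120)&(h[...,2]>60)
P=cloud("wrist",y,d,c);k=(P[:,2]>.03)&(P[:,2]<.09);print(k.sum(),P[k].mean(0),P[k].min(0),P[k].max(0))
T=P[P[:,2]>.07];print(len(T),cv2.minAreaRect((T[:,:2]*1000).astype(np.float32)) if len(T)>5 else 0)
E
```

```text
clock: 1.27
position: [0.4834, -0.2929, 0.2584]
orientation: [-180.0, 0.0, 26.3]
wrist_force: [-0.5, -0.4, 0.5]
grip_width: 0.997
finger_force: 0.0
[ 0.55530123 -0.25897813  0.40456594] [-0.27335038 -0.13500864 -0.9523929 ] [ 4.43422278e-01 -8.96312802e-01 -2.09651610e-04] [ 0.48337331 -0.29290449  0.25844152] [-1.79985057e+02  8.95245953e-03  2.62954238e+01] [-43.2  22.6  69.7  -0.   87.7  20.5] 285.2220458950313
0.71 [309.0, 149.8, 18.0, 28.2] [215.15407855 145.18126888  64.9939577 ] [ 0.51168832 -0.26860923  0.05191165] [ 0.49445068 -0.28277474  0.00257505] [ 0.52210009 -0.25892601  0.07922498]
0.64 [346.4, 67.1, 24.0, 26.7] [ 77.23820225 140.64494382 205.48764045] [ 0.61071721 -0.26577721  0.0515278 ] [ 0.59989744 -0.28157718 -0.00138459] [ 0.6246058  -0.25279196  0.07593852]
0.56 [290.7, 34.5, 24.4, 37.3] [203.65589661 166.57835218 176.96122779] [ 0.61259203 -0.1928326   0.04542577] [ 0.6013688  -0.20503759 -0.0018534 ] [ 0.63573263 -0.16594327  0.07632887]
172 [ 0.507871   -0.26885983  0.07409208] [ 0.50144084 -0.27796752  0.04926277] [ 0.51237969 -0.25978186  0.07922498]
668 ((508.613525390625, -282.3671875), (21.199493408203125, 104.83965301513672), 23.90827751159668)
```

View pics/w0.png

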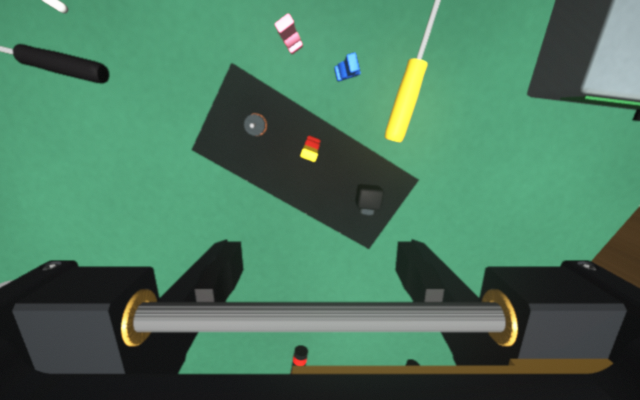

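The clip is at (311,149) between the motor (256,125) and the camera block (370,200), with its fin roughly along the mat's length.

Run:
```python
from h import *
c=cams.get_calibration("wrist")
p,d=cams.grab_frame("wrist")
h=cv2.cvtColor(p,cv2.COLOR_RGB2HSV)[125:175,285:335]
y=np.zeros(d.shape,bool);y[125:175,285:335]=(h[...,0]>18)&(h[...,0]<38)&(h[...,1]>100)
P=cloud("wrist",y,d,c);v,u=np.where(y&(d>0));k=P[:,2]>.072
Q=plane("wrist",np.c_[u,v][k],.077,c)[:,:2]*1000
print(y.sum(),k.sum(),Q.mean(0),cv2.minAreaRect(Q.astype(np.float32)))
w,e=np.linalg.eigh(np.cov(Q.T));print(np.sqrt(12*w),np.degrees(np.arctan2(e[1,1],e[0,1])))
# red part (foot) too
r=np.zeros(d.shape,bool);r[125:175,285:335]=((h[...,0]<10)|(h[...,0]>170))&(h[...,1]>120)
R=cloud("wrist",r,d,c);print(R.mean(0),R.min(0),R.max(0))
up=cv2.resize(p[110:190,270:350],(640,640),interpolation=cv2.INTER_NEAREST)[:600];cv2.imwrite("pics/clip.png",up[:,:,::-1])
```

```text
238 141 [ 507.00291971 -268.95727648] ((507.05316162109375, -269.049560546875), (10.29890251159668, 17.698833465576172), 5.540797710418701)
[10.3034386 17.6873196] 94.92255923139743
[ 0.51673384 -0.26852772  0.02468181] [ 0.50881085 -0.28028983  0.00090845] [ 0.52216533 -0.25870004  0.0398931 ]
```

View pics/clip.png

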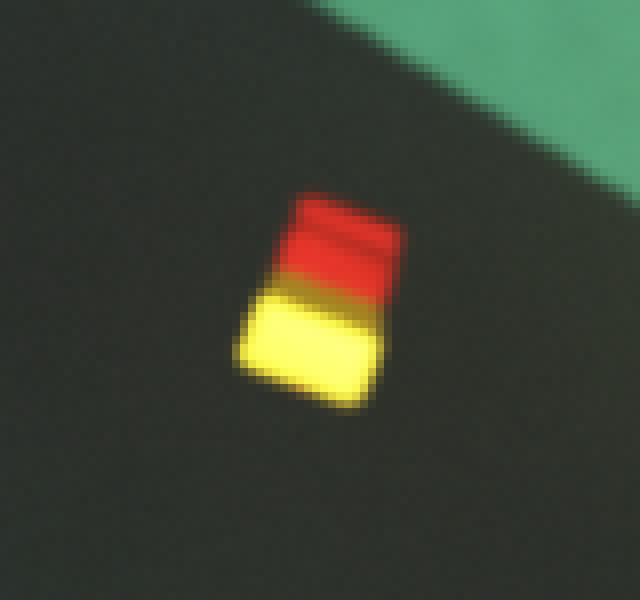

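```bash
python3 -m crank '[[6,6,-20,0,0,0.18,0.5],[12,12,-40,0,0,0.36,0.3],[23.6,24,-60,0,0,0.54,0.0],[23.6,24,-80,0,0,0.72,0.0],[23.6,24,-100,0,0,0.9,0.0],[23.6,24,-110,0,0,1.08,0.0],[23.6,24,-115,0,0,1.204,0.0],[23.6,24,-120,0,0,1.204,0.0],[23.6,24,-125,0,0,1.204,0.0]]' 15
python3 - <<'E'
from h import *
c=cams.get_calibration("wrist");s=arm.state();print(s["position"],s["orientation"])
p,d=cams.grab_frame("wrist");cv2.imwrite("pics/w1.png",p[:,:,::-1])
h=cv2.cvtColor(p,cv2.COLOR_RGB2HSV)
y=(h[...,0]>18)&(h[...,0]<38)&(h[...,1]>100)&(d>0)
P=cloud("wrist",y,d,c);v,u=np.where(y);k=(P[:,2]>.07)&(P[:,2]<.085)
k&=np.hypot(P[:,0]-.507,P[:,1]+.269)<.025
Q=plane("wrist",np.c_[u,v][k],.077,c)[:,:2]*1000
print(k.sum(),Q.mean(0),cv2.minAreaRect(Q.astype(np.float32)))
E
```

```text
clock: 2.55
position: [0.5058, -0.2701, 0.1337]
orientation: [180.0, 0.0, 95.0]
wrist_force: [-0.6, -0.2, -0.6]
grip_width: 0.497
finger_force: 0.0
[ 0.50584324 -0.27006676  0.13371   ] [1.79986422e+02 1.65631721e-02 9.49680193e+01]
305 [ 506.01359182 -267.99592296] ((505.80450439453125, -267.6942138671875), (9.188179016113281, 19.416109085083008), 5.305943012237549)
```

```bash
python3 -m crank '[[-0.5,0.5,-40,0,0,0,0.0],[-0.5,0.5,-70,0,0,0,0.0],[-0.5,0.5,-88,0,0,0,0.0],[-0.5,0.5,-88,0,0,0,0.0],[-0.5,0.5,-88,0,0,0,-0.5],[-0.5,0.5,-88,0,0,0,-0.8],[-0.5,0.5,-88,0,0,0,-1],[-0.5,0.5,-88,0,0,0,-1],[-0.5,0.5,-88,0,0,0,-1]]' 15
```

```text
clock: 3.72
position: [0.5058, -0.2692, 0.0461]
orientation: [180.0, 0.0, 95.2]
wrist_force: [-1.9, 0.1, 4.0]
grip_width: 0.113
finger_force: 15.0
```

```bash
python3 -m crank '[[0,0,45,0,0,0,-1],[0,0,100,0,0,0,-1],[10,30,140,0,0,0,-1],[20,80,170,0,0,0,-1],[30,140,190,0,0,0,-1],[40,200,205,0,0,0,-1],[54,250,214,0,0,0,-1],[54,290,214,0,0,-0.1,-1],[54,299,214,0,0,-0.18,-1],[54,299,214,0,0,-0.18,-1]]' 25
python3 - <<'E'
from h import *
c=cams.get_calibration("wrist");s=arm.state();print(s["position"],s["orientation"],s["wrist_force"],s["grip_width"])
p,d=cams.grab_frame("wrist");cv2.imwrite("pics/w2.png",p[:,:,::-1])
np.savez("w2.npz",p=p,d=d,**c)
for r in cams.cut_out("wrist","tube"):
    print(r["conf"],r["rect"]); 
    if r["conf"]>.5: np.save("tube_w.npy",r["region"]); break
E
```

```text
clock: 4.97
position: [0.5595, 0.0306, 0.2595]
orientation: [-180.0, -0.0, 85.0]
wrist_force: [0.1, -0.2, -0.6]
grip_width: 0.108
finger_force: 25.0
[0.55951223 0.03058932 0.25950289] [-1.79968330e+02 -1.10523312e-03  8.49620663e+01] [ 0.07813129 -0.22687716 -0.59595746] 0.10834247365437101
0.9 [321.6, 111.4, 59.9, 222.8]
```

View pics/w2.png

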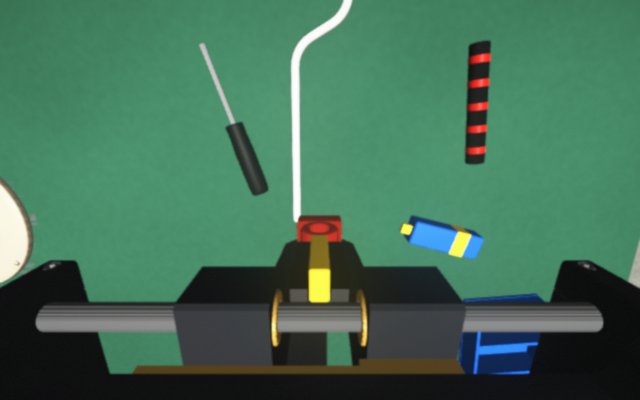

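Run:
```python
from h import *
z=np.load("w2.npz");c={k:z[k] for k in("camera_matrix","dist_coeffs","view")};p=z["p"];d=z["d"]
p16=p.astype(int)
m=(p16.min(2)>130)&(p16.max(2)-p16.min(2)<70);m[:, :280]=0;m[:,360:]=0;m[225:]=0
v,u=np.where(m);P=cloud("wrist",m&(d>0),d,c);print(m.sum(),np.median(P,0),np.percentile(P[:,2],[5,50,95]))
Q=plane("wrist",np.c_[u,v],.1,c)[:,:2]
# per-row centres on first leg
ctr=np.array([plane("wrist",[[u[v==r].mean(),r]],.1,c)[0,:2] for r in range(75,212)])
k=np.polyfit(ctr[:,1],ctr[:,0],1);print("leg yaw",90-np.degrees(np.arctan(k[0])),"res",np.std(ctr[:,0]-np.polyval(k,ctr[:,1])))
print("tip y",Q[:,1].min(),"x at tip",np.polyval(k,Q[:,1].min()), "row max",v.max())
w=[(u[v==r].max()-u[v==r].min()) for r in range(195,225) if (v==r).any()];print(w)
x0=np.load("tubefit.npy")
for s in(-.03,-.01,.01,.03):
    f=lambda q:cKDTree(toworld(q,path(q[3])[0])).query(Q)[0]/.002
    def f2(q):
        T=toworld(q,np.array([[-.299,.05]]))[0];return np.r_[f(q),20*(T[1]-Q[:,1].min())/.002]
    r=least_squares(f2,[x0[0],x0[1],x0[2],s],method="dogbox",diff_step=1e-3,x_scale=[.01,.01,.05,.01])
    print(r.cost,r.x.round(4),np.degrees(r.x[2]).round(2),"tip",toworld(r.x,np.array([[-.299,.05]])).round(4))
```

```text
2200 [0.54474244 0.12927617 0.10322233] [-1.18311374e-05  1.03222335e-01  1.04945089e-01]
leg yaw 84.39275245907783 res 0.0001726495434672814
tip y -0.011160606183266572 x at tip 0.531230398908092 row max 222
[np.int64(7), np.int64(7), np.int64(7), np.int64(7), np.int64(7), np.int64(7), np.int64(7), np.int64(7), np.int64(7), np.int64(7), np.int64(7), np.int64(7), np.int64(7), np.int64(7), np.int64(7), np.int64(7), np.int64(7), np.int64(7), np.int64(7), np.int64(7), np.int64(7), np.int64(6), np.int64(5), np.int64(5), np.int64(4), np.int64(4), np.int64(3), np.int64(1)]
1841.3629402628787 [0.6107 0.2813 1.4704 0.0264] 84.25 tip [[ 0.531  -0.0112]]
1841.3666061249228 [0.6107 0.2813 1.4704 0.0264] 84.25 tip [[ 0.531  -0.0112]]
1841.354668718786 [0.6107 0.2813 1.4704 0.0264] 84.25 tip [[ 0.531  -0.0112]]
1841.2529984287041 [0.6107 0.2813 1.4703 0.0264] 84.24 tip [[ 0.531  -0.0112]]
```

Tip at (297,222), first leg runs up to the bend at (297,60); the clip is held cleanly, with ring in front at (320,230).

```bash
python3 -m crank '[[-20,-50,0,0,0,-0.012,-1],[-31.4,-76,-20,0,0,-0.012,-1],[-31.4,-76,-70,0,0,-0.012,-1],[-31.4,-76,-120,0,0,-0.012,-1],[-31.4,-71.7,-140.4,0,0,-0.012,-1],[-31.4,-71.7,-140.4,0,0,-0.012,-1],[-31.4,-71.7,-140.4,0,0,-0.012,-1]]' 25
cat > look.py <<'E'
from h import *
import sys
c=cams.get_calibration("wrist");s=arm.state();print(s["position"].round(4),s["orientation"].round(2),s["wrist_force"].round(2))
p,d=cams.grab_frame("wrist");cv2.imwrite(f"pics/{sys.argv[1]}.png",p[:,:,::-1]);np.savez("w.npz",p=p,d=d,**c)
p16=p.astype(int)
m=(p16.min(2)>130)&(p16.max(2)-p16.min(2)<70)&(d>0)
P=cloud("wrist",m,d,c);v,u=np.where(m);k=(P[:,2]>.09)&(P[:,2]<.115)
Q=plane("wrist",np.c_[u,v],.1,c)[k][:,:2]
t=s["position"][:2];yw=np.radians(s["orientation"][2]);R=np.array([[np.cos(yw),np.sin(yw)],[-np.sin(yw),np.cos(yw)]])
L=(Q-t)@R.T*1000   # tool-aligned: x ahead, y left
for a in range(0,200,15):
    g=L[(L[:,0]>a)&(L[:,0]<a+15)]
    if len(g)>5: print(a,a+15,len(g),g.mean(0).round(2),"width",np.ptp(g[:,1]).round(1))
if len(L):print("nearest ahead",L[:,0].min().round(1), "depth z",np.median(P[k][:,2]).round(4))
h=cv2.cvtColor(p,cv2.COLOR_RGB2HSV)
r=((h[...,0]<8)|(h[...,0]>172))&(h[...,1]>130)&(d>0)
C=cloud("wrist",r,d,c);C=np.c_[(C[:,:2]-t)@R.T,C[:,2]]*1000
C=C[(abs(C[:,0])<25)&(abs(C[:,1])<30)]
if len(C):print("red local min/max",np.percentile(C,1,0).round(1),np.percentile(C,99,0).round(1))
E
python3 look.py w3
```

```text
clock: 5.95
position: [0.5289, -0.0425, 0.1204]
orientation: [179.9, 0.0, 84.2]
wrist_force: [-0.6, 1.0, -0.7]
grip_width: 0.112
finger_force: 25.0
[ 0.5289 -0.0425  0.1204] [1.7989e+02 3.0000e-02 8.4150e+01] [-0.64  1.02 -0.7 ]
30 45 255 [38.82  1.2 ] width 7.2
45 60 342 [52.66  1.23] width 7.6
60 75 376 [67.54  1.36] width 7.5
75 90 405 [82.52  1.3 ] width 7.3
90 105 432 [97.59  1.37] width 7.5
105 120 490 [112.51   1.45] width 7.4
120 135 375 [125.55   1.37] width 7.2
nearest ahead 32.3 depth z 0.1034
red local min/max [ -4.2 -15.3  83.9] [  9.3  13.4 120.8]
```

View pics/w3.png

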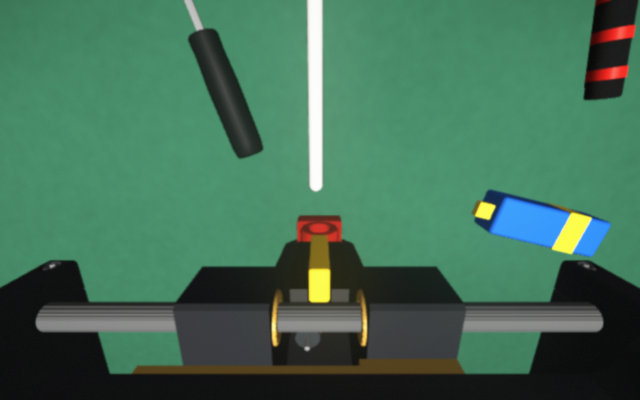

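Run:
```python
from h import *
z=np.load("w.npz");c={k:z[k] for k in("camera_matrix","dist_coeffs","view")};p=z["p"];d=z["d"]
t=np.array([.5289,-.0425]);yw=np.radians(84.15);R=np.array([[np.cos(yw),np.sin(yw)],[-np.sin(yw),np.cos(yw)]])
h=cv2.cvtColor(p,cv2.COLOR_RGB2HSV);print(c["camera_matrix"][0,2])
for nm,m in(("yel",(h[...,0]>18)&(h[...,0]<38)),("red",(h[...,0]<8)|(h[...,0]>172))):
    m=m&(h[...,1]>100)&(d>0)
    for r in range(216,304,6):
        u=np.where(m[r,280:360])[0]+280
        if len(u)<8: continue
        C=cloud("wrist",m&(np.arange(400)[:,None]==r)&(abs(np.arange(640)-320)<40),d,c);L=(C[:,:2]-t)@R.T*1000
        print(nm,r,u.min(),u.max(),"lat",L[:,1].min().round(1),L[:,1].max().round(1),"mid",(L[:,1].min()+L[:,1].max()).round(2)/2,"x",L[:,0].mean().round(1),"z",(C[:,2].mean()*1000).round(1))
```

```text
318.955336359138
yel 240 312 326 lat -5.1 2.8 mid -1.165 x 8.6 z 120.0
yel 246 309 329 lat -6.6 4.3 mid -1.135 x 8.5 z 127.3
yel 252 309 333 lat -8.4 4.1 mid -2.175 x 8.7 z 134.4
yel 258 308 334 lat -8.5 4.4 mid -2.08 x 8.5 z 140.4
yel 264 306 341 lat -11.7 5.2 mid -3.26 x 8.2 z 145.6
yel 270 303 347 lat -14.0 6.3 mid -3.885 x 7.9 z 150.5
yel 276 294 346 lat -13.0 10.1 mid -1.46 x 6.2 z 152.9
yel 282 297 346 lat -12.7 8.3 mid -2.18 x 4.6 z 155.2
yel 288 307 331 lat -6.0 4.1 mid -0.95 x -0.4 z 152.6
yel 294 280 359 lat -12.3 13.3 mid 0.535 x -5.6 z 149.9
yel 300 280 359 lat -14.7 13.0 mid -0.875 x -14.9 z 142.0
red 222 298 340 lat -15.2 12.8 mid -1.195 x 8.3 z 92.0
red 228 297 340 lat -15.2 13.5 mid -0.865 x 6.6 z 98.0
red 234 298 340 lat -15.3 12.9 mid -1.205 x 6.1 z 106.2
red 240 297 341 lat -15.4 13.7 mid -0.855 x 1.6 z 105.2
```

```bash
python3 -m crank '[[-2.3,0.2,-0.5,0,0,0,-1],[-2.3,0.2,-0.5,0,0,0,-1],[-1.7,6,-0.5,0,0,0.002,-1],[-1.3,10,-0.5,0,0,0.002,-1],[-0.8,15,-0.5,0,0,0.002,-1],[-0.8,15,-0.5,0,0,0.002,-1]]' 25; python3 look.py w4
```

```text
clock: 6.75
position: [0.5275, -0.0263, 0.1188]
orientation: [-180.0, -0.0, 84.3]
wrist_force: [0.6, 0.3, -0.5]
grip_width: 0.106
finger_force: 25.0
[ 0.5275 -0.0263  0.1188] [-180.     -0.     84.31] [ 0.58  0.27 -0.51]
15 30 261 [23.42 -1.81] width 7.4
30 45 322 [37.62 -1.75] width 7.2
45 60 364 [52.76 -2.02] width 7.6
60 75 377 [67.65 -1.99] width 7.4
75 90 404 [82.54 -1.95] width 7.2
90 105 439 [97.62 -1.99] width 7.4
105 120 502 [112.76  -2.05] width 7.8
120 135 381 [125.37  -1.87] width 7.6
nearest ahead 16.1 depth z 0.1035
red local min/max [ -4.4 -15.2  82.5] [  9.3  13.4 119.1]
```

```bash
python3 -m crank '[[0.8,0,0,0,0,0,-1],[1.1,3,0,0,0,0,-1],[1.4,6,0,0,0,0,-1],[1.6,8,0,0,0,0,-1],[1.8,10,0,0,0,0,-1],[2.0,12,0,0,0,0,-1],[2.0,12,0,0,0,0,-1]]' 25; python3 look.py w5
```

```text
clock: 7.68
position: [0.5295, -0.0146, 0.1188]
orientation: [-180.0, -0.0, 84.3]
wrist_force: [0.3, 0.1, 0.0]
grip_width: 0.112
finger_force: 25.0
[ 0.5295 -0.0146  0.1188] [-180.     -0.     84.28] [0.29 0.07 0.  ]
0 15 189 [10.21 -1.24] width 7.5
15 30 296 [22.52 -1.18] width 7.4
30 45 324 [37.61 -1.17] width 7.2
45 60 343 [52.82 -1.1 ] width 7.5
60 75 375 [67.65 -0.86] width 7.4
75 90 428 [82.55 -1.1 ] width 7.7
90 105 463 [97.53 -1.13] width 7.5
105 120 493 [112.62  -1.13] width 7.3
120 135 357 [125.33  -1.12] width 7.1
nearest ahead 5.4 depth z 0.1035
red local min/max [ -4.7 -15.2  82.2] [  9.2  13.4 119.3]
```

View pics/w5.png

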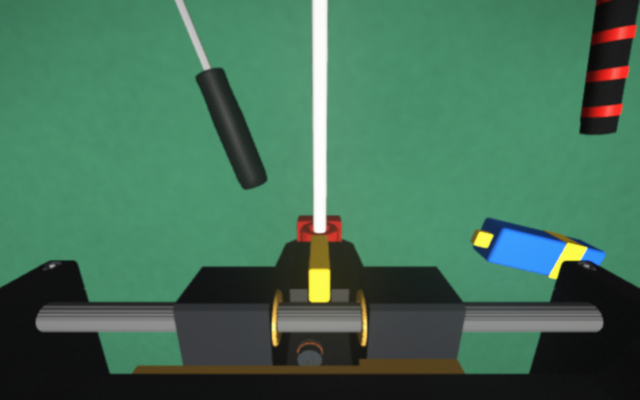

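The tube now enters the bore centrally at (320,235), with no contact force.

```bash
python3 -m crank '[[0.5,5,0,0,0,0,-1],[1.2,12,0,0,0,0,-1],[2.0,20,0,0,0,0,-1],[2.8,28,0,0,0,0,-1],[3.6,36,0,0,0,0,-1],[4.4,44,0,0,0,0,-1],[5.2,52,0,0,0,0,-1],[6.0,60,0,0,0,0,-1],[6.0,60,0,0,0,0,-1]]' 25; python3 look.py w6
```

```text
clock: 8.85
position: [0.5355, 0.0458, 0.1188]
orientation: [180.0, -0.0, 84.3]
wrist_force: [-0.3, 0.3, -0.8]
grip_width: 0.11
finger_force: 25.0
[0.5355 0.0458 0.1188] [180.    -0.    84.32] [-0.25  0.25 -0.76]
0 15 192 [10.13 -1.15] width 7.5
15 30 298 [22.59 -1.15] width 7.4
30 45 324 [37.61 -1.15] width 7.2
45 60 338 [52.76 -1.14] width 7.0
60 75 371 [67.87 -1.2 ] width 7.8
75 90 432 [82.53 -1.13] width 7.8
90 105 464 [97.52 -1.11] width 7.5
105 120 521 [112.84  -2.43] width 11.8
120 135 528 [125.76  -9.54] width 20.3
nearest ahead 5.4 depth z 0.1034
red local min/max [ -4.6 -15.3  82.4] [  9.3  13.5 119.3]
```

```bash
python3 -m crank '[[0.8,8,0,0,0,0,-1],[1.8,18,0,0,0,0,-1],[2.8,28,0,0,0,0,-1],[3.8,38,0,0,0,0,-1],[4.8,48,0,0,0,0,-1],[5.8,58,0,0,0,0,-1],[6.8,68,0,0,0,0,-1],[7.0,70,0,0,0,0,-1],[7.0,70,0,0,0,0,-1]]' 25
cat > refit.py <<'E'
import sys
sys.argv=["x",sys.argv[1]]
exec(open("look.py").read())
Q=Q[(L[:,0]>10)];LL=L[L[:,0]>10]
# remove camera's lateral bias of -1.05 mm (tool left)
Q=Q+ (np.array([0,1.05e-3])@R)
k=~((LL[:,0]>1e9));
bf=None
for s in(.015,.035):
    g=lambda q:np.r_[cKDTree(toworld(q,path(q[3])[0])).query(Q)[0]/.002,10*((toworld(q,np.array([[-.299,.05]]))[0]-np.array([.5300,-.0112]))/.002)]
    r=least_squares(g,[.6095,.2813,1.4713,s],loss="soft_l1",method="dogbox",diff_step=1e-3,x_scale=[.01,.01,.05,.01])
    print(r.cost,len(Q),r.x.round(4),np.degrees(r.x[2]).round(2))
    if bf is None or r.cost<bf.cost:bf=r
print("rms mm",np.sqrt(np.mean(cKDTree(toworld(bf.x,path(bf.x[3])[0])).query(Q)[0]**2))*1000)
np.save("tubefit.npy",bf.x)
E
python3 refit.py w7
```

```text
clock: 10.02
position: [0.5425, 0.1153, 0.1188]
orientation: [-180.0, 0.0, 84.3]
wrist_force: [0.3, -0.1, -1.6]
grip_width: 0.111
finger_force: 25.0
[0.5425 0.1153 0.1188] [-1.7999e+02  1.0000e-02  8.4280e+01] [ 0.27 -0.14 -1.56]
0 15 193 [10.15 -1.19] width 7.5
15 30 297 [22.57 -1.18] width 7.4
30 45 329 [37.73 -1.49] width 8.9
45 60 452 [53.46 -7.83] width 21.7
60 75 728 [ 67.68 -26.17] width 35.9
75 90 520 [ 81.94 -44.66] width 21.8
90 105 452 [ 97.56 -51.03] width 9.4
105 120 484 [112.69 -51.46] width 7.6
120 135 360 [125.38 -51.49] width 7.5
nearest ahead -101.2 depth z 0.1034
red local min/max [ -4.7 -15.3  82. ] [  9.2  13.5 119.4]
1703.7058333755947 3726 [0.6097 0.2812 1.47   0.0264] 84.23
1713.2534646836993 3726 [0.6096 0.2789 1.4688 0.0287] 84.15
rms mm 2.241846223951118
```

View pics/w7.png

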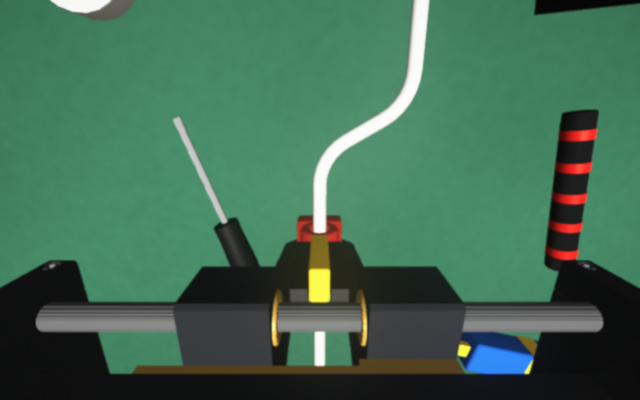

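The tube leaves the ring at (320,230), bends right near (325,165) and back near (405,95). The fit agrees, with s ≈ 26 mm.

```bash
cat > plan.py <<'E'
from h import *
import sys
st,n=float(sys.argv[1]),int(sys.argv[2])
q=np.load("tubefit.npy");s=arm.state();t=s["position"][:2]
C,Lt=path(q[3]);W=toworld(q,C);l=np.linspace(0,Lt,len(W))
e=(W[-1]-W[-2]);e/=np.linalg.norm(e);W=np.vstack([W,W[-1]+e*np.arange(1,41)[:,None]*.0005]);l=np.r_[l,l[-1]+np.arange(1,41)*.0005]
f=lambda a:np.array([np.interp(a,l,W[:,0]),np.interp(a,l,W[:,1])])
def ctr(a):
    A,B=f(a-.009),f(a+.009);return .5*f(a)+.25*(A+B),np.arctan2(*(B-A)[::-1])
a0=l[np.argmin([np.linalg.norm(ctr(a)[0]-t) if .01<a<l[-1]-.01 else 9 for a in l])]
p0,y0=ctr(a0);y=np.radians(s["orientation"][2])
dv=t-p0;print("arc",a0.round(4),"to home",(Lt-.009-a0).round(4),"lateral left mm",(1000*(dv@[-np.sin(y0),np.cos(y0)])).round(2),"yaw err",np.degrees(y-y0).round(2))
for i in range(1,n+1):
    p,yy=ctr(min(a0+i*st/1000,Lt-.009));d=(p-t)*1000
    print([round(d[0],1),round(d[1],1),0,0,0,round(yy-y,3),-1],end=",")
print()
E
python3 plan.py 5 16
```

```text
arc 0.1269 to home 0.1855 lateral left mm 0.12 yaw err 0.04
[np.float64(0.6), np.float64(4.9), 0, 0, 0, np.float64(-0.001), -1],[np.float64(1.1), np.float64(9.9), 0, 0, 0, np.float64(-0.001), -1],[np.float64(1.6), np.float64(14.9), 0, 0, 0, np.float64(-0.001), -1],[np.float64(2.1), np.float64(19.8), 0, 0, 0, np.float64(-0.001), -1],[np.float64(2.6), np.float64(24.8), 0, 0, 0, np.float64(-0.001), -1],[np.float64(3.2), np.float64(29.8), 0, 0, 0, np.float64(-0.009), -1],[np.float64(3.9), np.float64(34.7), 0, 0, 0, np.float64(-0.057), -1],[np.float64(4.9), np.float64(39.6), 0, 0, 0, np.float64(-0.152), -1],[np.float64(6.5), np.float64(44.2), 0, 0, 0, np.float64(-0.293), -1],[np.float64(8.8), np.float64(48.5), 0, 0, 0, np.float64(-0.458), -1],[np.float64(11.7), np.float64(52.4), 0, 0, 0, np.float64(-0.625), -1],[np.float64(15.2), np.float64(55.8), 0, 0, 0, np.float64(-0.789), -1],[np.float64(19.2), np.float64(58.7), 0, 0, 0, np.float64(-0.92), -1],[np.float64(23.5), np.float64(61.1), 0, 0, 0, np.float64(-1.005), -1],[np.float64(28.0), np.float64(63.4), 0, 0, 0, np.float64(-1.043), -1],[np.float64(32.5), np.float64(65.4), 0, 0, 0, np.float64(-1.046), -1],
```

```bash
python3 -m crank '[[0.6,4.9,0,0,0,0,-1],[1.1,9.9,0,0,0,0,-1],[1.6,14.9,0,0,0,0,-1],[2.1,19.8,0,0,0,0,-1],[2.6,24.8,0,0,0,0,-1],[3.2,29.8,0,0,0,-0.009,-1],[3.9,34.7,0,0,0,-0.057,-1],[3.9,34.7,0,0,0,-0.057,-1]]' 25; python3 look.py w8; sed -i 's/round(d\[0\],1),round(d\[1\],1)/float(d[0].round(1)),float(d[1].round(1))/;s/round(yy-y,3)/float(round(yy-y,3))/' plan.py; python3 plan.py 3.5 10
```

```text
clock: 11.08
position: [0.5464, 0.1502, 0.1188]
orientation: [180.0, 0.0, 81.0]
wrist_force: [0.4, 0.0, -1.3]
grip_width: 0.114
finger_force: 25.0
[0.5464 0.1502 0.1188] [180.     0.    81.04] [ 0.42  0.04 -1.33]
0 15 198 [10.29 -2.26] width 10.0
15 30 424 [ 23.4  -10.59] width 24.7
30 45 552 [ 37.27 -28.88] width 31.4
45 60 386 [ 52.1  -43.62] width 15.8
60 75 378 [ 67.49 -47.07] width 8.1
75 90 409 [ 82.69 -46.33] width 8.3
90 105 445 [ 97.77 -45.54] width 8.2
105 120 509 [112.89 -44.49] width 8.6
120 135 379 [125.37 -43.81] width 8.2
nearest ahead -101.1 depth z 0.1034
red local min/max [ -4.6 -15.3  82. ] [  9.3  13.4 119.5]
arc 0.1623 to home 0.1501 lateral left mm 0.08 yaw err 0.38
[0.8, 3.5, 0, 0, 0, -0.071, -1],[1.8, 6.8, 0, 0, 0, -0.158, -1],[3.0, 10.0, 0, 0, 0, -0.266, -1],[4.6, 13.1, 0, 0, 0, -0.384, -1],[6.5, 15.9, 0, 0, 0, -0.499, -1],[8.8, 18.5, 0, 0, 0, -0.616, -1],[11.3, 20.8, 0, 0, 0, -0.73, -1],[14.0, 22.9, 0, 0, 0, -0.828, -1],[17.0, 24.7, 0, 0, 0, -0.902, -1],[20.0, 26.4, 0, 0, 0, -0.954, -1],
```

```bash
python3 -m crank '[[0.8,3.5,0,0,0,-0.071,-1],[1.8,6.8,0,0,0,-0.158,-1],[3.0,10.0,0,0,0,-0.266,-1],[4.6,13.1,0,0,0,-0.384,-1],[4.6,13.1,0,0,0,-0.384,-1]]' 25; python3 look.py w9|tail -n +2; python3 plan.py 3.5 10
```

```text
clock: 11.75
position: [0.551, 0.163, 0.1188]
orientation: [180.0, 0.0, 59.1]
wrist_force: [-0.3, -0.2, -0.2]
grip_width: 0.113
finger_force: 25.0
0 15 190 [10.45 -2.46] width 10.6
15 30 350 [22.6  -9.11] width 18.1
30 45 376 [ 37.38 -18.9 ] width 16.8
45 60 348 [ 52.77 -23.64] width 8.6
60 75 403 [ 67.83 -20.37] width 14.0
75 90 455 [ 82.6  -13.59] width 14.6
90 105 499 [97.64 -6.51] width 14.5
105 120 562 [112.75   0.68] width 15.4
120 135 424 [125.68   6.62] width 12.9
nearest ahead 5.9 depth z 0.1035
red local min/max [ -4.1 -15.6  82.5] [  9.8  13.2 119.4]
arc 0.1761 to home 0.1363 lateral left mm -0.1 yaw err -0.31
[1.8, 2.9, 0, 0, 0, -0.11, -1],[4.0, 5.5, 0, 0, 0, -0.227, -1],[6.5, 7.8, 0, 0, 0, -0.341, -1],[9.3, 9.9, 0, 0, 0, -0.441, -1],[12.2, 11.7, 0, 0, 0, -0.516, -1],[15.2, 13.4, 0, 0, 0, -0.569, -1],[18.4, 15.0, 0, 0, 0, -0.599, -1],[21.5, 16.4, 0, 0, 0, -0.608, -1],[24.7, 17.9, 0, 0, 0, -0.608, -1],[27.9, 19.4, 0, 0, 0, -0.602, -1],
```

```bash
python3 -m crank '[[1.8,2.9,0,0,0,-0.11,-1],[4.0,5.5,0,0,0,-0.227,-1],[6.5,7.8,0,0,0,-0.341,-1],[9.3,9.9,0,0,0,-0.441,-1],[12.2,11.7,0,0,0,-0.516,-1],[15.2,13.4,0,0,0,-0.569,-1],[18.4,15,0,0,0,-0.599,-1],[18.4,15,0,0,0,-0.603,-1]]' 25; python3 look.py w10|tail -n +2; python3 plan.py 3.5 12
```

```text
clock: 12.8
position: [0.5695, 0.1779, 0.1188]
orientation: [180.0, 0.0, 24.5]
wrist_force: [-0.1, -0.3, -0.2]
grip_width: 0.107
finger_force: 25.0
0 15 164 [10.91 -0.74] width 7.5
15 30 304 [23.    0.39] width 10.3
30 45 467 [38.33  8.99] width 25.3
45 60 723 [52.52 29.52] width 39.8
60 75 813 [67.7  57.02] width 68.1
75 90 1585 [82.72 97.69] width 64.1
90 105 1943 [ 97.07 102.64] width 40.3
105 120 468 [108.42 105.24] width 21.0
nearest ahead -108.5 depth z 0.1095
red local min/max [ -3.2 -15.5  82.5] [ 10.7  13.2 119.4]
arc 0.2005 to home 0.1119 lateral left mm 0.05 yaw err -0.37
[3.0, 1.3, 0, 0, 0, -0.003, -1],[6.2, 2.8, 0, 0, 0, -0.003, -1],[9.4, 4.3, 0, 0, 0, 0.002, -1],[12.5, 5.8, 0, 0, 0, 0.028, -1],[15.6, 7.4, 0, 0, 0, 0.077, -1],[18.5, 9.2, 0, 0, 0, 0.147, -1],[21.3, 11.3, 0, 0, 0, 0.241, -1],[23.9, 13.6, 0, 0, 0, 0.355, -1],[26.1, 16.1, 0, 0, 0, 0.47, -1],[28.1, 18.9, 0, 0, 0, 0.588, -1],[29.7, 21.9, 0, 0, 0, 0.704, -1],[31.0, 25.1, 0, 0, 0, 0.815, -1],
```

```bash
python3 -m crank '[[2.9,1.6,0,0,0,-0.003,-1],[6.1,3.1,0,0,0,-0.003,-1],[9.3,4.6,0,0,0,0.002,-1],[12.4,6.0,0,0,0,0.028,-1],[15.5,7.6,0,0,0,0.077,-1],[18.5,9.3,0,0,0,0.147,-1],[21.3,11.3,0,0,0,0.241,-1],[23.9,13.6,0,0,0,0.355,-1],[23.9,13.6,0,0,0,0.355,-1]]' 25; python3 look.py w11|tail -n +2; python3 plan.py 3.5 10
```

```text
clock: 13.98
position: [0.5934, 0.1917, 0.1187]
orientation: [-180.0, 0.0, 44.8]
wrist_force: [-0.4, 0.2, -1.0]
grip_width: 0.111
finger_force: 25.0
0 15 183 [10.57  0.61] width 11.8
15 30 412 [22.75  8.53] width 21.1
30 45 430 [37.65 20.66] width 21.5
45 60 480 [52.58 33.01] width 22.2
60 75 530 [67.67 46.21] width 39.6
75 90 1093 [83.89 69.53] width 40.3
90 105 2070 [96.97 70.78] width 42.4
105 120 608 [109.1   69.69] width 23.7
nearest ahead -100.2 depth z 0.1103
red local min/max [ -3.6 -15.6  82.4] [ 10.2  13.2 119.2]
arc 0.2285 to home 0.0839 lateral left mm 0.05 yaw err -0.23
[2.2, 2.4, 0, 0, 0, 0.12, -1],[4.2, 5.2, 0, 0, 0, 0.237, -1],[5.8, 8.2, 0, 0, 0, 0.353, -1],[7.1, 11.4, 0, 0, 0, 0.464, -1],[8.1, 14.7, 0, 0, 0, 0.553, -1],[8.8, 18.1, 0, 0, 0, 0.621, -1],[9.4, 21.5, 0, 0, 0, 0.665, -1],[9.8, 25.0, 0, 0, 0, 0.687, -1],[10.2, 28.5, 0, 0, 0, 0.69, -1],[10.5, 32.0, 0, 0, 0, 0.69, -1],
```

```bash
python3 -m crank '[[2.2,2.4,0,0,0,0.12,-1],[4.2,5.2,0,0,0,0.237,-1],[5.8,8.2,0,0,0,0.353,-1],[7.1,11.4,0,0,0,0.464,-1],[8.1,14.7,0,0,0,0.553,-1],[8.8,18.1,0,0,0,0.621,-1],[9.4,21.5,0,0,0,0.665,-1],[9.8,25,0,0,0,0.687,-1],[9.8,25,0,0,0,0.687,-1]]' 25; python3 look.py w12|tail -n +2; python3 plan.py 5 10
```

```text
clock: 15.15
position: [0.603, 0.2168, 0.1188]
orientation: [-180.0, -0.0, 84.1]
wrist_force: [-0.2, -0.5, -0.9]
grip_width: 0.112
finger_force: 25.0
0 15 189 [10.06 -1.11] width 7.5
15 30 295 [22.62 -0.61] width 7.4
30 45 338 [37.75 -0.74] width 7.8
45 60 363 [52.75 -0.89] width 7.6
60 75 257 [68.28  0.11] width 30.0
75 90 1678 [82.57 -0.56] width 31.7
90 105 1838 [97.53 -0.48] width 31.7
105 120 53 [105.21  -0.62] width 27.1
nearest ahead 5.4 depth z 0.1107
red local min/max [ -4.6 -15.3  82.2] [  9.2  13.4 119.6]
arc 0.2565 to home 0.0558 lateral left mm 0.11 yaw err 0.03
[0.6, 5.0, 0, 0, 0, 0.002, -1],[1.1, 10.0, 0, 0, 0, 0.002, -1],[1.6, 15.0, 0, 0, 0, 0.002, -1],[2.1, 20.0, 0, 0, 0, 0.002, -1],[2.6, 24.9, 0, 0, 0, 0.002, -1],[3.1, 29.9, 0, 0, 0, 0.002, -1],[3.6, 34.9, 0, 0, 0, 0.002, -1],[4.2, 39.9, 0, 0, 0, 0.002, -1],[4.7, 44.8, 0, 0, 0, 0.002, -1],[5.2, 49.8, 0, 0, 0, 0.002, -1],
```

View pics/w12.png

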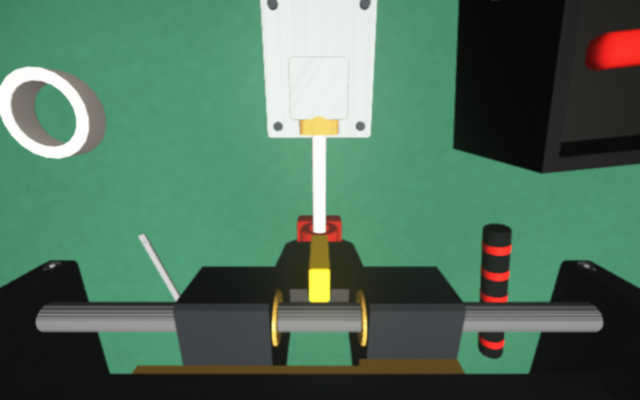

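The clip is on the last leg. The brass stop's face is at (319,134), and the box's near edge is at column 455, so I check distances to both.

```bash
python3 - <<'E'
from h import *
z=np.load("w.npz");c={k:z[k] for k in("camera_matrix","dist_coeffs","view")};p=z["p"];d=z["d"]
t=np.array([.603,.2168]);yw=np.radians(84.15);R=np.array([[np.cos(yw),np.sin(yw)],[-np.sin(yw),np.cos(yw)]])
h=cv2.cvtColor(p,cv2.COLOR_RGB2HSV)
m=(h[...,0]>10)&(h[...,0]<30)&(h[...,1]>110)&(d>0);m[:105]=0;m[145:]=0;m[:,295:]&=True;m[:,:295]=0;m[:,345:]=0
C=cloud("wrist",m,d,c);L=(C[:,:2]-t)@R.T*1000;v,u=np.where(m)
print(m.sum(),"rows",v.min(),v.max(),"fwd",np.percentile(L[:,0],[1,5,50,95]).round(1),"lat",L[:,1].min().round(1),L[:,1].max().round(1),"z",(C[:,2]*1000).min().round(1),(C[:,2]*1000).max().round(1))
for r in range(118,140,2):
    k=v==r
    if k.any():print(r,L[k,0].mean().round(1),(1000*C[k,2].mean()).round(1))
m=np.zeros(d.shape,bool);m[0:170,450:640]=1;m&=(d>0)
C=cloud("wrist",m,d,c);C=C[C[:,2]>.03];print("box min x",np.percentile(C[:,0],1),"zmax",C[:,2].max(), "z>0.15 minx",C[C[:,2]>.15][:,0].min() if (C[:,2]>.15).any() else None)
E
python3 - <<'E'
import sys;sys.path.insert(0,".")
from h import *
p,d=cams.grab_frame("scene")
C=cloud("scene",d>0,d);k=(C[:,0]>.63)&(C[:,0]<1.1)&(C[:,1]>.1)&(C[:,1]<.5)&(C[:,2]>.12)&(C[:,2]<.3)
print(k.sum(),np.percentile(C[k],[1,50,99],axis=0) if k.any() else "")
E
```

```text
563 rows 117 134 fwd [66.2 66.6 70.2 73.4] lat -11.2 9.1 z 102.0 112.9
118 74.4 110.8
120 73.3 109.4
122 72.3 109.5
124 71.3 109.3
126 70.3 108.9
128 69.3 109.4
130 68.2 109.3
132 67.2 109.4
134 66.3 110.3
box min x 0.7299707706108759 zmax 0.11239497801881307 z>0.15 minx None
1219 [[0.63090854 0.1733743  0.12257321]
 [0.97858198 0.24997969 0.19409673]
 [0.99057318 0.49563983 0.28145671]]
```

```bash
python3 -m crank '[[0.3,5,0,0,0,0.002,-1],[0.8,10,0,0,0,0.002,-1],[1.3,15,0,0,0,0.002,-1],[1.8,20,0,0,0,0.002,-1],[2.3,25,0,0,0,0.002,-1],[2.8,30,0,0,0,0.002,-1],[3.3,35,0,0,0,0.002,-1],[3.8,40,0,0,0,0.002,-1],[4.3,45,0,0,0,0.002,-1],[4.8,50,0,0,0,0.002,-1]]' 10
python3 -m crank '[[0,0.2,0,0,0,0,-1],[0,0.2,0,0,0,0,-1],[0.1,1,0,0,0,0,-1],[0.2,2,0,0,0,0,-1],[0.2,2,0,0,0,0,-1]]' 8; python3 look.py w13; python3 plan.py 1 1
```

```text
clock: 16.5
position: [0.6079, 0.2669, 0.1188]
orientation: [-180.0, 0.0, 84.3]
wrist_force: [0.4, 0.9, -0.4]
grip_width: 0.112
finger_force: 10.0
clock: 17.12
position: [0.6081, 0.2686, 0.1188]
orientation: [180.0, 0.0, 84.3]
wrist_force: [0.2, -1.7, -0.5]
grip_width: 0.11
finger_force: 8.0
[0.6081 0.2686 0.1188] [180.     0.    84.27] [ 0.17 -1.71 -0.54]
0 15 75 [ 7.08 -1.22] width 7.5
15 30 933 [24.19 -0.86] width 31.6
30 45 1335 [37.66 -0.94] width 31.7
45 60 493 [47.92 -0.87] width 31.0
75 90 197 [  88.21 -103.68] width 14.9
90 105 859 [  97.67 -103.06] width 15.8
105 120 620 [ 110.23 -101.93] width 15.3
nearest ahead -96.5 depth z 0.1101
red local min/max [ -4.9 -15.3  87.5] [  9.1  13.5 119.5]
arc 0.3085 to home 0.0039 lateral left mm 0.32 yaw err 0.04
[0.4, 0.8, 0, 0, 0, -0.001, -1],
```

```bash
python3 -m crank '[[0.1,1,0,0,0,0,-1],[0.2,2,0,0,0,0,-1],[0.2,2,0,0,0,0,-1]]'; python3 -m crank '[[0.1,0.5,0,0,0,0,-1],[0.1,1,0,0,0,0,-1],[0.1,1,0,0,0,0,-1]]'
```

```text
clock: 17.55
position: [0.6083, 0.2707, 0.1188]
orientation: [180.0, -0.0, 84.3]
wrist_force: [-0.1, 0.1, -1.7]
grip_width: 0.115
finger_force: 8.0
clock: 17.92
position: [0.6084, 0.2716, 0.1189]
orientation: [180.0, -0.0, 84.3]
wrist_force: [-0.5, -0.2, -0.9]
grip_width: 0.108
finger_force: 8.0
```

```bash
python3 -m crank '[[0.1,0.5,0,0,0,0,-1],[0.1,0.5,0,0,0,0,-1]]'; python3 -m crank '[[0.1,0.5,0,0,0,0,-1],[0.1,0.5,0,0,0,0,-1]]';  python3 look.py w14|tail -3
```

```text
clock: 18.18
position: [0.6085, 0.2721, 0.1188]
orientation: [-180.0, -0.0, 84.3]
wrist_force: [-0.5, 0.1, -1.5]
grip_width: 0.114
finger_force: 8.0
clock: 18.42
position: [0.6086, 0.2726, 0.1188]
orientation: [-180.0, 0.0, 84.3]
wrist_force: [0.0, -0.7, -1.8]
grip_width: 0.112
finger_force: 8.0
105 120 374 [ 108.26 -101.81] width 14.8
nearest ahead -101.2 depth z 0.1101
red local min/max [ -5.2 -15.3  88.1] [  8.9  13.6 119.5]
```

```bash
for i in 1; do python3 -m crank '[[0,0.4,0,0,0,0,-1],[0,0.4,0,0,0,0,-1]]'|grep -E "pos|force"; python3 -m crank '[[0,0.4,0,0,0,0,-1],[0,0.4,0,0,0,0,-1]]'|grep -E "pos|force"; python3 -m crank '[[0.1,0.4,0,0,0,0,-1],[0.1,0.4,0,0,0,0,-1]]'|grep -E "pos|force"; done
```

```text
position: [0.6086, 0.273, 0.1188]
wrist_force: [-0.6, -0.3, -0.6]
finger_force: 8.0
position: [0.6086, 0.2734, 0.1188]
wrist_force: [1.0, -0.4, -0.9]
finger_force: 8.0
position: [0.6086, 0.2736, 0.1188]
wrist_force: [-0.6, -1.3, -0.3]
finger_force: 8.0
```

```bash
python3 -m crank '[[0,0.4,0,0,0,0,-1],[0,0.4,0,0,0,0,-1]]'|grep -E "pos|force"; python3 -m crank '[[0,0.4,0,0,0,0,-1],[0,0.4,0,0,0,0,-1]]'|grep -E "pos|force"; python3 look.py w15|tail -1
```

```text
position: [0.6086, 0.2738, 0.1189]
wrist_force: [-1.7, -5.0, 1.6]
finger_force: 8.0
position: [0.6087, 0.2743, 0.119]
wrist_force: [-1.8, -5.1, 2.0]
finger_force: 8.0
red local min/max [ -5.2 -15.3  88.3] [  9.4  13.7 120.2]
```

```bash
python3 -m crank '[[0,-0.6,0,0,0,0,-1],[0,-0.6,-0.8,0,0,0,-1],[0,-0.6,-1.5,0,0,0,-1],[0,-0.6,-1.5,0,0,0,-1]]' 6; python3 -m crank '[[0,0,0,0,0,0,-0.7],[0,0,0,0,0,0,-0.6],[0,0,0,0,0,0,-0.4],[0,0,0,0,0,0,-0.2],[0,0,0,0,0,0,-0.2]]'; python3 look.py w16|tail -1
```

```text
clock: 20.27
position: [0.6088, 0.2741, 0.1172]
orientation: [180.0, -0.0, 84.3]
wrist_force: [0.6, -1.7, -1.3]
grip_width: 0.121
finger_force: 6.0
clock: 20.9
position: [0.6087, 0.274, 0.1174]
orientation: [180.0, -0.0, 84.3]
wrist_force: [-0.0, 0.2, 0.4]
grip_width: 0.403
finger_force: 0.0
red local min/max [ -8.6 -15.4  86.4] [  6.9  13.  109.1]
```

View pics/w16.png

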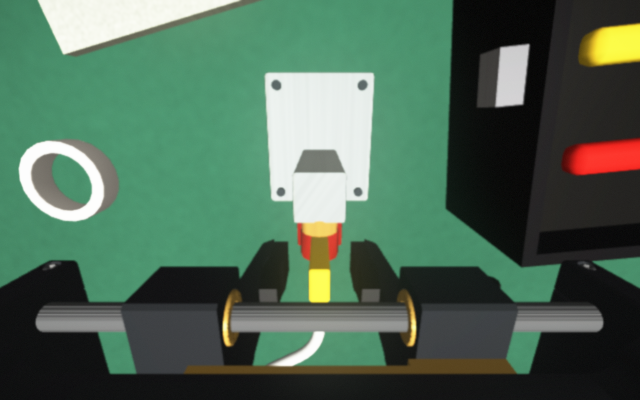

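The clip is released, fin up at (319,285), with its ring next to the stop at (319,230). I rise clear and measure the gap.

```bash
python3 -m crank '[[0,0,15,0,0,0,-0.2],[0,0,40,0,0,0,-0.1],[0,-30,90,0,0,0,0],[0,-70,120,0,0,0,0],[0,-90,120,0,0,0,0],[0,-90,120,0,0,0,0]]'
python3 - <<'E'
from h import *
c=cams.get_calibration("wrist");s=arm.state();p,d=cams.grab_frame("wrist")
q=np.array([.6097,.2812]);yw=np.radians(84.25);R=np.array([[np.cos(yw),np.sin(yw)],[-np.sin(yw),np.cos(yw)]])
uv=proj("wrist",[[.605,.272,.1]],c)[0].astype(int);print(uv)
x0,y0=max(uv[0]-50,0),max(uv[1]-40,0)
cv2.imwrite("pics/fin.png",cv2.resize(p[y0:y0+75,x0:x0+100],(800,600),interpolation=cv2.INTER_CUBIC)[:,:,::-1])
h=cv2.cvtColor(p,cv2.COLOR_RGB2HSV)
for nm,a in(("yellow/brass",(h[...,0]>14)&(h[...,0]<36)),("red",(h[...,0]<8)|(h[...,0]>172))):
    m=a&(h[...,1]>110)&(d>0);C=cloud("wrist",m,d,c);L=np.c_[(C[:,:2]-q)@R.T,C[:,2]]*1000
    L=L[(abs(L[:,1])<25)&(abs(L[:,0])<45)&(L[:,2]>70)]
    print(nm,len(L),np.percentile(L,[1,99],axis=0).round(1))
    for zz in range(75,160,8):
        g=L[(L[:,2]>zz)&(L[:,2]<zz+8)]
        if len(g)>4:print(zz,len(g),g.min(0).round(1),g.max(0).round(1))
E
```

```text
clock: 21.7
position: [0.6084, 0.1832, 0.2367]
orientation: [-179.9, 0.0, 84.2]
wrist_force: [0.5, -0.0, -0.4]
grip_width: 0.504
finger_force: 0.0
[304  99]
yellow/brass 524 [[-16.9 -10.5 101. ]
 [  9.1   8.3 148.9]]
99 32 [-17.3 -10.5  99.1] [  8.3   9.3 107. ]
107 149 [-16.5  -9.6 107. ] [  9.4   8.2 112.7]
123 20 [-15.8  -5.5 123.3] [ -0.6  -5.3 130.8]
139 87 [-16.9  -5.1 145. ] [  0.7   4.5 147. ]
147 232 [-16.9  -5.1 147. ] [  0.5   4.3 149.1]
red 257 [[-16.4 -14.5  86.2]
 [ -0.2  13.  108.6]]
83 70 [-16.2 -14.5  85.8] [-0.6 13.1 88.9]
99 162 [-16.4 -11.5  99.3] [1.00e-01 1.11e+01 1.07e+02]
107 21 [-16.5  -7.8 107. ] [ -1.1   7.6 109.1]
```

View pics/fin.png

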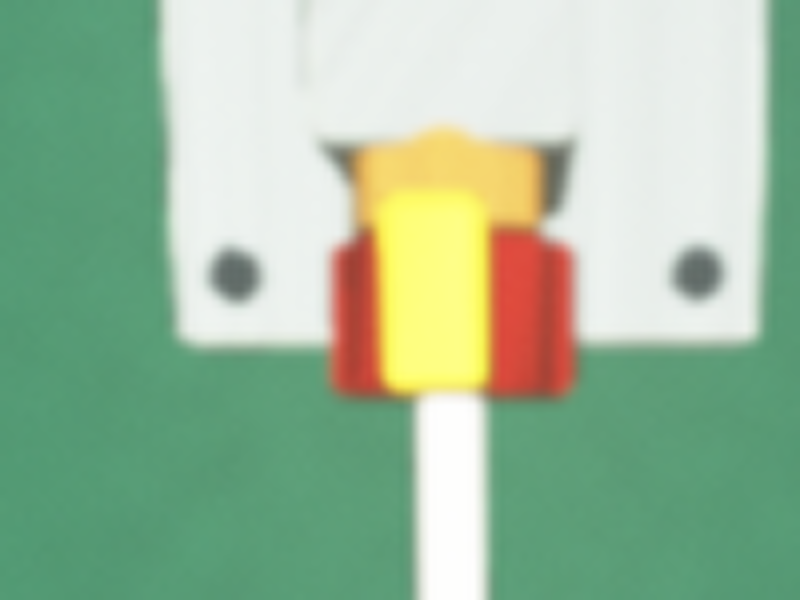

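The red ring meets the brass flange at row ~228 of the crop with no gap visible, and the fin is upright. Handing in.

```bash
python3 -c "from rig import workorder;print(workorder.sign_off())"
```

```text
the job is handed in; nothing more can be done
None
```

The red clip is released against the brass stop, fin up, with no gap visible in the last picture. The job is handed in at about 22 s on the robot's clock, and sign-off gave no verdict.

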